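# Wind up the fold-out-crank emergency radio

## Task

Wind up the emergency radio on the side table: swing the folded crank handle up until it stands fully upright, then crank it clockwise (seen from above) by the upright handle until it comes up firmly against its full-wound stop, leaning on the stop for a moment but without forcing it. Then fold the handle back down flat along the crank arm, let go, and leave the other things on the table where they are.

Things in the scene. Friction and masses are not known exactly. Their poses are not given: they have to be found in the camera images.
- radio: The wind-up radio: grey plastic box 130 (x) x 200 (y) x 75 mm high on rubber feet, fixed to the table. Origin at the centre of its underside, z up; yaw varies. On top: crank, gauge slot, and a folded thin aerial along the +x edge. Nothing on it but the crank stands higher than 85 mm.
- hub (a point): On the vertical axis about which the crank turns, 105 mm above the table: the top face of the steel arm (12 mm wide, 8 thick, underside 22 mm above the radio's top), which runs level from here to the pivot; post below it 16 mm diameter. The arm starts at any angle. Clockwise from above winds; 0.7 to 1.9 turns are needed, against about 0.2 Nm (4 N at the handle). The crank stays where it is left.
- pivot (a point): Fold pivot of the handle at the outer end of the crank arm, 50 mm from the hub axis and 116 mm above the table, between two small steel cheeks (18 mm over all, their tops 118 mm above the table). The pivot axis is level and square to the arm. Hub to pivot is the direction of the arm.
- handle_mid (a point): Middle of the handle, a round black plastic sleeve 18 mm in diameter that spins freely about its own length. On its axis, 40 mm from the pivot; the sleeve reaches from 14 to 62 mm from the pivot. Folded, it lies level over the arm, from the pivot back across the hub, its axis 116 mm above the table; upright it points straight up from the pivot.
- fold (a joint): Angle of the handle (rad): 0 = folded flat over the arm, 1.57 = upright, stop at 1.60. It swings in the upright plane of the arm, up and outward. Stiff pivot (0.08 Nm): stays where it is left.
- twist (a joint): Springy twist between crank arm and shaft (rad), 6 Nm per rad: shows the cranking torque, positive when cranked clockwise; 0.03 to 0.04 while winding. Firmly against the full-wound stop is above 0.06 (0.36 Nm, 7.2 N sideways at the handle); above 0.16 (0.96 Nm, 19 N), either way, the radio is being forced.
- gauge (a joint): Wind gauge: white tab in a slot on the radio's top, travel in m along the radio's +x: 0 = run down, 0.030 = full. It follows the crank at 1.875 mm per rad until it is full; then the crank still turns on by 0.1 to 1.3 rad, differently each time, up to the firm stop, which can only be felt.
- tumbler: Glass tumbler, 72 mm diameter at the rim, 100 mm high, beside the radio; origin at the centre of its underside. Leave alone.
- remote: Black remote control 160 x 45 x 18 mm in front of the radio; origin at the centre of its underside. Leave alone.
- spoon: Wooden spoon 240 mm long behind the radio, lying flat; leave alone.
- teapot: White ceramic teapot, 136 mm diameter, 129 mm high; origin at the centre of its underside. Leave alone.
- lunchbox: Closed stainless steel lunch box 134 x 193 x 61 mm with flap clasps; origin at the centre of its underside. Leave alone.
- mug: Blue mug, 80 mm diameter, 85 mm high; origin at the centre of its underside. Leave alone.
Mind the look-alikes: they are no part of the job. Leave any turquoise look-alike of the radio alone.

How it is judged:
By the outcome, as a careful person would: the job done as asked, in the order asked, and still so for the second after the job is handed in, with the robot touching nothing.
It also fails if it takes over 72 s, if anything falls off the work surface, if the arm or the gripper's body presses on something with over 40 N, if the wrist force passes 120 N, or if a joint passes its speed limit or range.

## Robot

A 6-joint arm with a two-finger parallel gripper is mounted at the origin on the work surface. World frame = base frame: x ahead of the robot, y to its left, z up, the work surface at z = 0. Lengths are in m, angles in rad, forces in N, time in s.
With the tool pointing down it reaches from about 0.225 to 0.875 m from the base axis. Payload 3.4 kg.
Tool frame: the origin (TCP) lies midway between the tips of the shut fingers; the grasp point (between the pads) lies 19 mm behind it (manip.pinch_z is the distance from the TCP to the grasp point, in m); z points along the fingers, y is the line along which they close (so a half turn about z gives the same grasp; the last joint's range is limited). The gripper opens to 85 mm and grips with 20 to 120 N. Pads are 22 mm wide; open, the fingers measure 114 mm over their backs; the gripper's body (76 mm by 85 mm) begins 54 mm behind the grasp point. The pads swing forward as they close: fully open they stand 13 mm farther back than shut.
Start: joints at [-1.322, 0.276, 1.505, -0, 1.361, -0.121], TCP at [0.208, -0.536, 0.231] pointing down, gripper open.
Joint ranges: [-2.89, 2.89], [-0.75, 2.08], [0.22, 2.7], [-1.18, 4.32], [0.11, 2.71], [-2.7, 2.7]. Speed limits (rad/s): [2.57, 2.57, 3.14, 3.14, 3.14, 3.14].

## Interface

Orientations are given as a unit quaternion [w, x, y, z].
In Python, from rig import manip gives the robot as it stands.
- The arm moves only by the tool carry_out, never from a script. Its arguments are lists of equal length, an entry for each row: "delta_pos": the shift along the tool's x, y, z scaled (see below), a list of three; "turn": the turn, a rotation vector about the tool's x, y, z scaled (see below), a list of three; "claw": the closure, from -1 (fully open) to 1 (shut). A call has 1 to 12 rows; each row is the pose to reach, as a shift and turn from the pose commanded when the call began, along the tool's axes at that moment; what a row does not reach only later rows make up. The controller multiplies each number of a shift by 400 mm and each number of a turn by 30 degrees. A row lasts 1/10 s, in which the tool goes at most 50 mm and 8.59 degrees, less where a joint would pass 70% of its speed; a pose out of reach is approached as far as the arm can. A call with a number of a shift or a turn outside -1 to 1 is refused whole. A call with a gripper value outside its range is refused whole. The fingers move at their own pace and stop on an object; "force" is the grip in N (left out, the last holds). Time passes only in rows, so rows that repeat a pose let the fingers close. It gives the time, the measured TCP pose, the force, the opening and the grip force at its end, in the units of the state.
- manip.get_state(): the state, without advancing time (a new reading comes with each control period).
- manip.get_image(name): name is "side" or "top" or "wrist"; returns a dict with "image" (420x560x3 uint8, red, green, blue), "z_map" (420x560 float32, m along the optical axis (not along the pixel's ray), 0 where there is no reading), "fx", "fy", "cx", "cy" (pixels), "world_to_cam" (4x4, takes a point from world to camera coordinates). Camera axes: x right, y down, z forward; pixel columns grow to the right and rows downward; lengths in m; the calibration is good to about 2 mm. A picture is of the moment at which its call begins.
- manip.sign_off(): hands the job in; it is judged then, once.
Trained networks look in the newest picture that a camera, given by its name, has taken for a name from the list of things; names that differ only in an ending like _2 or _b are one class to them, and where a whole thing is asked for, a point or a joint stands for the part that bears it (a point fixed in the world has none). Each returns a list of dicts, best first, with "score" (0 to 1); they miss things now and then, are a little off and sometimes report something else, mostly with a low value. They report only what shows in the picture. A call takes as long as a camera call. They do not tell look-alikes from the thing itself.
- manip.spot_in(camera, query): "point" ([x, y, z] in m, in world coordinates, good to about 4 mm: the middle of the surface that is visible of it).
- manip.place_of(camera, query): "point" ([x, y, z] in m, in world coordinates, good to about 4 mm: a listed point, or the origin of a listed thing).
The state is a dict: "clock": time; "qpos": joint angles; "qd": joint speeds; "effort": joint torques, N m; "position": TCP position; "ee_rot": TCP orientation; "contact_force": force on the tool from outside, world axes, zero at the start; "moment": the same for the moment, N m; "width": finger opening in m; "gripper_force": force on a finger pad.
Only numpy, scipy, OpenCV 4.12 (cv2) and the standard library are available. Lean on these libraries where they do the work, as an engineer would, in place of code of your own. Each camera call takes 0.05 s, during which the arm holds its last target. There are 200 camera calls.

## Working session

There is one attempt and no reset: what is moved stays moved. The work goes in short steps, Python scripts to look and compute and a tool call to move; the robot and the scene stay as the last step left them, time stands still between calls to the robot, and variables do not carry over. Pictures are saved under pics/ and viewed, at most 10 in all, crops included, and the job is handed in when it is done.

Besides the shell and the picture viewer there is one more tool, called after "Request:" as name(argument=value, ...) on one line, values as JSON. carry_out: Moves the arm, as the interface text tells. Shifts and turns lie within -1 to 1; 1 stands for 400 mm of shift or 30 degrees of turn. Its arguments: {"type":"object","properties":{"delta_pos":{"type":"array","items":{"type":"array","items":{"type":"number","minimum":-1,"maximum":1}}},"turn":{"type":"array","items":{"type":"array","items":{"type":"number","minimum":-1,"maximum":1}}},"claw":{"type":"array","items":{"type":"number"}},"force":{"type":"number"}},"required":["delta_pos","turn","claw"]}

```bash
ls; mkdir -p pics
python3 - <<'E'
from rig import manip
import cv2,numpy as np
ims=[]
for c in ("top","side"):
    d=manip.get_image(c); cv2.imwrite(f"pics/{c}0.png",d["image"][:,:,::-1])
    for q in ("radio","hub","pivot","handle_mid","tumbler","teapot","mug","lunchbox"):
        print(c,q,[(np.round(r["point"],3).tolist(),round(r["score"],2)) for r in manip.place_of(c,q)][:3])
s=manip.get_state();print(s["clock"],s["position"],s["ee_rot"],manip.pinch_z,s["contact_force"])
E
```

```text
pics
top radio [([0.604, 0.002, -0.002], 0.9), ([0.393, 0.253, 0.003], 0.61), ([0.524, 0.489, 0.002], 0.38)]
top hub [([0.383, 0.221, 0.108], 0.94), ([0.598, -0.031, 0.11], 0.82)]
top pivot [([0.555, -0.065, 0.115], 0.69), ([0.435, 0.217, 0.117], 0.51)]
top handle_mid [([0.393, 0.22, 0.12], 0.63), ([0.589, -0.044, 0.116], 0.5), ([0.6, -0.031, 0.107], 0.23)]
top tumbler [([0.638, 0.171, 0.001], 0.84), ([0.716, -0.005, -0.0], 0.46), ([0.457, -0.0, 0.0], 0.38)]
top teapot [([0.434, -0.419, 0.002], 0.97)]
top mug [([0.689, -0.334, -0.003], 0.68)]
top lunchbox [([0.522, 0.489, -0.001], 0.83)]
side radio [([0.387, 0.252, -0.0], 0.95), ([0.595, 0.0, -0.0], 0.64)]
side hub [([0.595, -0.035, 0.103], 0.88), ([0.183, -0.318, 0.106], 0.8), ([0.386, 0.226, 0.105], 0.74)]
side pivot [([0.238, -0.322, 0.114], 0.8), ([0.555, -0.068, 0.112], 0.79), ([0.433, 0.214, 0.117], 0.72)]
side handle_mid [([0.59, -0.039, 0.116], 0.67), ([0.391, 0.221, 0.115], 0.65), ([0.196, -0.323, 0.115], 0.59)]
side tumbler [([0.635, 0.171, 0.002], 0.75)]
side teapot [([0.436, -0.424, -0.003], 0.58)]
side mug [([0.686, -0.334, 0.001], 0.88)]
side lunchbox [([0.521, 0.489, 0.004], 0.73)]
0.9 [ 0.20780689 -0.53614834  0.23134648] [4.61453643e-05 9.82957133e-01 1.83834903e-01 2.42513393e-06] 0.0187 [-0.56827654  0.27197219 -0.20727609]
```

View pics/top0.png

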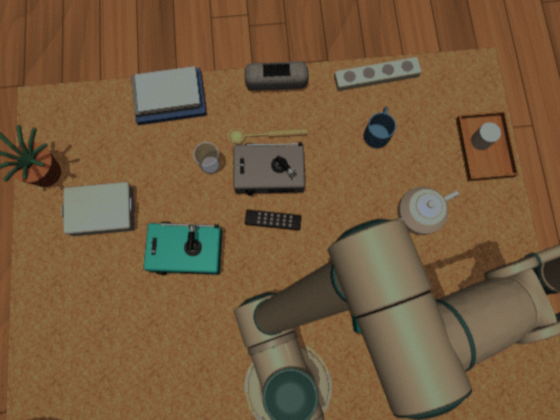

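View pics/side0.png

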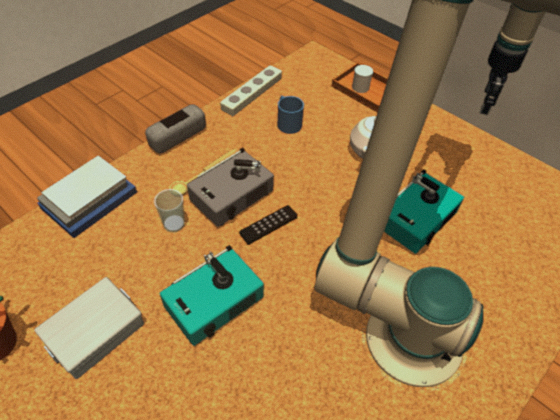

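The grey radio is at pixel (269,167) in the top view, with its crank hub at (280,165) and pivot near (292,175). The other two radios are turquoise look-alikes. Next I'll move above the grey one for a closer look.

```bash
cat > h.py <<'E'
from rig import manip
import numpy as np
from scipy.spatial.transform import Rotation as R
def pose():
    s=manip.get_state(); q=s["ee_rot"]
    return np.array(s["position"]),R.from_quat([q[1],q[2],q[3],q[0]]),s
def down(yaw):  # tool pointing down, tool x at world angle yaw (rad)
    return R.from_matrix(np.array([[np.cos(yaw),np.sin(yaw),0],[np.sin(yaw),-np.cos(yaw),0],[0,0,-1]]))
def rows(pts,yaws,p0=None,R0=None):
    p,r,s=pose(); p=p if p0 is None else np.array(p0); r=r if R0 is None else R0
    d=[np.round(r.inv().apply(np.array(t)-p)/.4,4).tolist() for t in pts]
    t=[np.round(np.degrees((r.inv()*down(y)).as_rotvec())/30,3).tolist() for y in yaws]
    print("delta_pos",d); print("turn",t)
E
python3 - <<'E'
from h import *
rows([[.577,-.05,.32]],[np.radians(39)])
E
```

```text
delta_pos [[1.2998, -0.7996, -0.2217]]
turn [[0.0, 0.0, -0.594]]
```

Request:
carry_out(delta_pos=[[0.1, -0.05, -0.22], [0.65, -0.4, -0.22], [0.65, -0.4, -0.22], [0.65, -0.4, -0.22], [0.65, -0.4, -0.22], [0.65, -0.4, -0.22], [0.65, -0.4, -0.22], [0.65, -0.4, -0.22], [0.65, -0.4, -0.22]], turn=[[0, 0, 0], [0, 0, 0], [0, 0, 0], [0, 0, 0], [0, 0, 0], [0, 0, 0], [0, 0, 0], [0, 0, 0], [0, 0, 0]], claw=[-1, -1, -1, -1, -1, -1, -1, -1, -1])

```text
clock: 1.8
position: [0.3927, -0.2926, 0.3196]
ee_rot: [0.001, 0.983, 0.185, -0.0]
contact_force: [-0.7, -0.3, 0.1]
width: 0.0856
gripper_force: 0.0
```

Request:
carry_out(delta_pos=[[0.65, -0.4, 0], [0.65, -0.4, 0], [0.65, -0.4, 0], [0.65, -0.4, 0], [0.65, -0.4, 0], [0.65, -0.4, 0], [0.65, -0.4, 0], [0.65, -0.4, 0], [0.65, -0.4, 0]], turn=[[0, 0, -0.594], [0, 0, -0.594], [0, 0, -0.594], [0, 0, -0.594], [0, 0, -0.594], [0, 0, -0.594], [0, 0, -0.594], [0, 0, -0.594], [0, 0, -0.594]], claw=[-1, -1, -1, -1, -1, -1, -1, -1, -1])

```text
clock: 2.7
position: [0.5763, -0.0517, 0.3189]
ee_rot: [0.0, 0.943, 0.333, -0.001]
contact_force: [0.1, 0.0, -0.3]
width: 0.0853
gripper_force: 0.0
```

Run:
```python
from h import *
import cv2
p,r,s=pose();print(s["clock"],p,np.degrees(np.arctan2(*r.as_matrix()[[1,0],0])),s["qpos"],s["contact_force"])
for c in ("wrist","top","side"):
    d=manip.get_image(c); cv2.imwrite(f"pics/{c}1.png",d["image"][:,:,::-1])
    for q in ("radio","hub","pivot","handle_mid","gauge"):
        f=manip.spot_in if q=="gauge" else manip.place_of
        print(c,q,[(np.round(x["point"],4).tolist(),round(x["score"],2)) for x in f(c,q)][:3])
```

```text
2.7 [ 0.5763124  -0.05173459  0.31885026] 38.90120377123662 [-2.08847855e-01  2.47709028e-01  1.33147493e+00 -1.43182049e-03
  1.56365700e+00  6.83005560e-01] [ 0.0670715   0.03314204 -0.33877319]
wrist radio [([0.3885, 0.2496, -0.001], 0.74), ([0.597, -0.0014, -0.0027], 0.57)]
wrist hub [([0.5869, -0.0401, 0.1121], 0.43)]
wrist pivot [([0.5568, -0.0596, 0.1157], 0.87), ([0.6401, 0.1733, 0.0012], 0.56)]
wrist handle_mid [([0.5863, -0.0438, 0.1158], 0.87)]
wrist gauge [([0.5844, -0.0427, 0.1226], 0.57), ([0.7175, -0.0305, 0.0175], 0.42), ([0.437, -0.3535, 0.05], 0.31)]
top radio [([0.3898, 0.2519, 0.0016], 0.83)]
top hub [([0.596, -0.0282, 0.107], 0.97), ([0.1852, -0.3225, 0.107], 0.93), ([0.3841, 0.2189, 0.1067], 0.77)]
top pivot [([0.4389, 0.2199, 0.1154], 0.68), ([0.2369, -0.3222, 0.1163], 0.47)]
top handle_mid [([0.3938, 0.2199, 0.1192], 0.46), ([0.1934, -0.3214, 0.1162], 0.44)]
top gauge []
side radio [([0.1847, -0.2875, -0.0027], 0.98), ([0.5967, -0.0025, -0.0006], 0.95), ([0.387, 0.2523, -0.0007], 0.7)]
side hub [([0.1825, -0.316, 0.103], 0.84), ([0.3867, 0.2218, 0.1051], 0.64), ([0.5991, -0.0324, 0.1059], 0.57)]
side pivot [([0.4337, 0.2131, 0.1187], 0.78), ([0.5604, -0.0624, 0.1147], 0.6), ([0.2345, -0.3199, 0.1148], 0.59)]
side handle_mid [([0.3921, 0.2198, 0.1139], 0.74), ([0.5928, -0.0387, 0.1133], 0.52), ([0.1945, -0.3213, 0.1137], 0.46)]
side gauge []
```

View pics/wrist1.png

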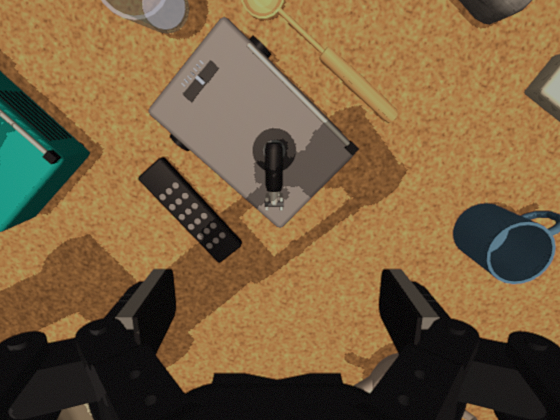

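The wrist view shows the folded handle from (274,145) to the cheeks at (275,205), and the gauge slot around (200,80). I'll measure the handle by depth and the gauge by pixels.

```bash
cat >> h.py <<'E'
def cloud(c):
    d=manip.get_image(c); z=d["z_map"]; v,u=np.mgrid[:z.shape[0],:z.shape[1]]
    P=np.stack([(u-d["cx"])/d["fx"]*z,(v-d["cy"])/d["fy"]*z,z,np.ones_like(z)],-1)@np.linalg.inv(d["world_to_cam"]).T
    return d,P[...,:3],z>0
E
python3 - <<'E'
from h import *
import cv2
d,P,ok=cloud("wrist")
x,y,z=P[...,0],P[...,1],P[...,2]
near=ok&(np.hypot(x-.58,y+.045)<.08)
for lo,hi in((.108,.13),):
    m=near&(z>lo)&(z<hi); Q=P[m]; c=Q[:,:2].mean(0); u,sv,vt=np.linalg.svd(Q[:,:2]-c); a=(Q[:,:2]-c)@vt[0]; b=(Q[:,:2]-c)@vt[1]
    print(m.sum(),c,vt[0],np.percentile(a,[0,2,50,98,100]),np.percentile(b,[0,2,98,100]),Q[:,2].max(), np.percentile(Q[:,2],90))
# radio top
m=ok&(abs(z-.075)<.004)&(np.hypot(x-.6,y)<.14); v,u=np.nonzero(m)
rect=cv2.minAreaRect((P[m][:,:2]*1000).astype(np.float32)); print(rect)
im=d["image"]; cv2.imwrite("pics/g1.png",cv2.resize(im[50:215,140:360],None,fx=3.5,fy=3.5,interpolation=cv2.INTER_CUBIC)[:,:,::-1])
E
```

```text
1107 [ 0.58203958 -0.04416434] [-0.78218629 -0.62304463] [-0.03071068 -0.03045586 -0.00148016  0.03396086  0.0375332 ] [-0.00953046 -0.00841772  0.0086526   0.00910862] 0.12611128476000766 0.12427826768760272
((599.9326782226562, 18.725074768066406), (239.88809204101562, 127.90438079833984), 85.99689483642578)
```

View pics/g1.png

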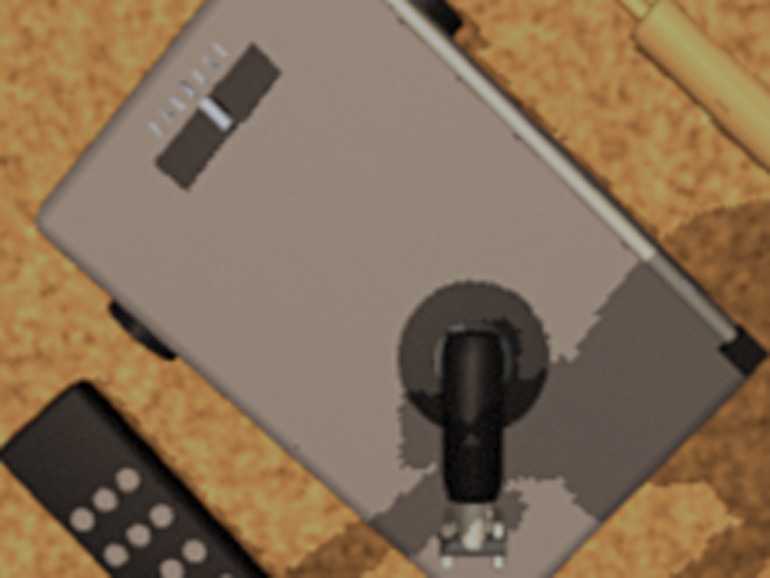

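The gauge tab at crop pixel (215,112) is about mid-slot, so roughly 1.3 turns remain until it reads full. The handle axis fit agrees with the networks: pivot ≈ (0.5575, −0.0637) and hub ≈ (0.5966, −0.0325). Next I'll plan the grasp.

Run:
```python
from h import *
y=np.radians(38.5); rows([[.5888,-.0388,.16],[.5888,-.0388,.099]],[y,y])
```

```text
delta_pos [[0.0402, -0.0028, 0.3982], [0.0402, -0.0028, 0.5507]]
turn [[0.0, 0.0, 0.017], [0.0, 0.0, 0.017]]
```

Request:
carry_out(delta_pos=[[0.04, -0.003, 0.125], [0.04, -0.003, 0.25], [0.04, -0.003, 0.37], [0.04, -0.003, 0.46], [0.04, -0.003, 0.52], [0.04, -0.003, 0.55], [0.04, -0.003, 0.55], [0.04, -0.003, 0.55], [0.04, -0.003, 0.55], [0.04, -0.003, 0.55], [0.04, -0.003, 0.55], [0.04, -0.003, 0.55]], turn=[[0, 0, 0.01], [0, 0, 0.01], [0, 0, 0.01], [0, 0, 0.01], [0, 0, 0.01], [0, 0, 0.01], [0, 0, 0.01], [0, 0, 0.01], [0, 0, 0.01], [0, 0, 0.01], [0, 0, 0.01], [0, 0, 0.01]], claw=[0.1, 0.1, 0.1, 0.1, 0.1, 0.1, 0.1, 1, 1, 1, 1, 1], force=30)

```text
clock: 4.85
position: [0.5888, -0.038, 0.1007]
ee_rot: [-0.0, 0.944, 0.331, 0.001]
contact_force: [-3.2, 4.9, 5.4]
width: 0.017
gripper_force: 30.0
```

Run:
```python
from h import *
p,r,s=pose();print(p,s["width"],s["gripper_force"],s["contact_force"],s["moment"])
c=np.array([.5888,-.0388]);u=np.array([-.7826,-.6225]);piv=np.array([.5575,-.0637])
T=np.radians([15,30,45,60,75,83,90])
pts=[[*(piv-.04*np.cos(t)*u),.099+.04*np.sin(t)] for t in T]
rows(pts,[np.radians(38.5)]*len(T),p0=[.5888,-.0388,.099],R0=down(np.radians(38.5)))
```

```text
[ 0.58884568 -0.03795778  0.10067324] 0.016981491285255376 30.044595077633858 [-3.20065073  4.86854941  5.44243001] [0.82451805 0.43037387 0.05146538]
delta_pos [[-0.0034, 0.0, -0.0259], [-0.0134, 0.0, -0.05], [-0.0293, 0.0, -0.0707], [-0.05, 0.0, -0.0866], [-0.0741, 0.0, -0.0966], [-0.0878, 0.0, -0.0993], [-0.1, 0.0, -0.1]]
turn [[0.0, 0.0, 0.0], [0.0, 0.0, 0.0], [0.0, 0.0, 0.0], [0.0, 0.0, 0.0], [0.0, 0.0, 0.0], [0.0, 0.0, 0.0], [0.0, 0.0, 0.0]]
```

Request:
carry_out(delta_pos=[[-0.001, -0.002, -0.013], [-0.0034, -0.002, -0.026], [-0.008, -0.002, -0.0385], [-0.0134, -0.002, -0.05], [-0.021, -0.002, -0.061], [-0.0293, -0.002, -0.0707], [-0.04, -0.002, -0.0795], [-0.05, -0.002, -0.0866], [-0.0741, -0.002, -0.0966], [-0.0878, -0.002, -0.0993], [-0.1, -0.002, -0.1], [-0.103, -0.002, -0.1]], turn=[[0, 0, 0], [0, 0, 0], [0, 0, 0], [0, 0, 0], [0, 0, 0], [0, 0, 0], [0, 0, 0], [0, 0, 0], [0, 0, 0], [0, 0, 0], [0, 0, 0], [0, 0, 0]], claw=[1, 1, 1, 1, 1, 1, 1, 1, 1, 1, 1, 1])

```text
clock: 6.05
position: [0.5592, -0.063, 0.1409]
ee_rot: [0.0, 0.944, 0.331, 0.004]
contact_force: [5.1, 6.9, -0.7]
width: 0.0165
gripper_force: 29.2
```

Run:
```python
from h import *
import cv2
p,r,s=pose();print(p,s["width"],s["gripper_force"],s["contact_force"],s["moment"])
a=[]
for c in("side","wrist"):
    d=manip.get_image(c); im=d["image"]
    a.append(cv2.resize(im[130:220,180:300] if c=="side" else im[0:420,0:560],(560,420),interpolation=cv2.INTER_CUBIC))
    print(c,[(np.round(x["point"],4).tolist(),round(x["score"],2)) for q in("pivot","handle_mid") for x in manip.place_of(c,q)])
cv2.imwrite("pics/l1.png",cv2.resize(np.hstack(a),(800,300))[:,:,::-1])
```

```text
[ 0.55917913 -0.06302403  0.14089722] 0.01654254014492272 29.21448191642412 [ 5.10765446  6.85249576 -0.72721216] [ 1.35174096 -0.95908499  0.03302772]
side [([0.2327, -0.3235, 0.1148], 0.8), ([0.558, -0.0645, 0.1122], 0.64), ([0.4342, 0.2103, 0.119], 0.64), ([0.196, -0.3208, 0.1155], 0.63), ([0.5658, -0.0578, 0.1528], 0.57), ([0.3942, 0.2189, 0.1137], 0.52)]
wrist [([0.5539, -0.0588, 0.1174], 0.56), ([0.5676, -0.0586, 0.1534], 0.56)]
```

View pics/l1.png

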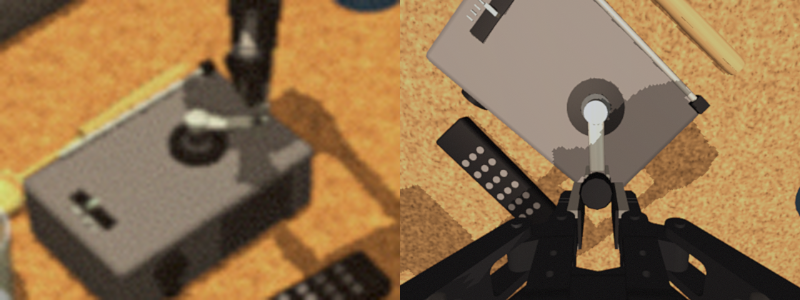

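The handle now stands upright in the pads: wrist view, hub at (596,112), handle top at (597,190). I'll measure the hub, arm and handle top from depth.

Run:
```python
from h import *
import cv2
d,P,ok=cloud("wrist"); x,y,z=P[...,0],P[...,1],P[...,2]; im=d["image"].astype(int)
near=ok&(np.hypot(x-.58,y+.045)<.07)
h=np.histogram(z[near],bins=np.arange(.07,.2,.004)); print(dict(zip(np.round(h[1],3).tolist(),h[0].tolist())))
m=near&(abs(z-.105)<.004); Q=P[m][:,:2]; c=Q.mean(0);_,_,vt=np.linalg.svd(Q-c); a=(Q-c)@vt[0]
print("arm",m.sum(),c,vt[0],a.min(),a.max(),np.median(P[m][:,2]))
# hub disc: bright pixels
hb=near&(np.hypot(x-.5966,y+.0325)<.02)&(z>.1); print("hub",hb.sum(),P[hb].mean(0),P[hb].max(0))
q=(cv2.minEnclosingCircle((P[hb&(abs(z-z[hb].max())<.003)][:,:2]*1000).astype(np.float32)));print(q)
t=ok&(abs(z-.178)<.008)&(np.hypot(x-.559,y+.063)<.02); 
if t.sum(): print("top",t.sum(),cv2.minEnclosingCircle((P[t][:,:2]*1000).astype(np.float32)),np.median(z[t]),P[t].mean(0))
```

```text
{0.07: 6450, 0.074: 20660, 0.078: 3107, 0.082: 8, 0.086: 7, 0.09: 2, 0.094: 15, 0.098: 55, 0.102: 2159, 0.106: 240, 0.11: 32, 0.114: 68, 0.118: 3, 0.122: 0, 0.126: 0, 0.13: 5, 0.134: 10, 0.138: 13, 0.142: 88, 0.146: 183, 0.15: 299, 0.154: 304, 0.158: 351, 0.162: 405, 0.166: 586, 0.17: 1149, 0.174: 1579, 0.178: 467, 0.182: 796, 0.186: 1472, 0.19: 1961, 0.194: 5324}
arm 2415 [ 0.58365222 -0.04341931] [-0.76609295 -0.6427298 ] -0.02544639043389213 0.02968144977770702 0.10473742784734208
hub 1369 [ 0.59301326 -0.03556087  0.10503623] [ 0.60508781 -0.02407468  0.10735111]
((591.9375, -35.72316360473633), 14.215254783630371)
top 2770 ((561.4886474609375, -60.75666046142578), 18.705354690551758) 0.17614025550794277 [ 0.56656313 -0.05797292  0.17673791]
```

```bash
cat >> h.py <<'E'
def arc(cmd,C,Rr,degs,yaw=38.6):
    x=np.array([np.cos(np.radians(yaw)),np.sin(np.radians(yaw))]); yv=np.array([x[1],-x[0]])
    out=[]
    for g in degs:
        t=np.array(C)+Rr*np.array([np.cos(np.radians(g)),np.sin(np.radians(g))]); d=(t-np.array(cmd))/.4
        out.append([round(float(d@x),4),round(float(d@yv),4),0])
    print(out); print("cmd end",(np.array(cmd)+.4*(out[-1][0]*x+out[-1][1]*yv)).round(4).tolist())
def rad(C,g=None):
    p,r,s=pose(); e=p[:2]-np.array(C); f=np.array(s["contact_force"]); a=np.arctan2(e[1],e[0]); er=np.array([np.cos(a),np.sin(a)]); et=np.array([er[1],-er[0]])
    print("clock",s["clock"],"pos",p.round(4),"R %.4f ang %.1f"%(np.hypot(*e),np.degrees(a)),"Frad %.1f Ftan(cw) %.1f Fz %.1f"%(f[:2]@er,f[:2]@et,f[2]),"w",round(s["width"],4),s["gripper_force"], "q6",s["qpos"][5])
E
python3 - <<'E'
from h import *
rad((.598,-.0313)); arc((.5561,-.0638),(.598,-.0313),.0512,-140.5-np.array([1,5,11,18,25,32,39,46,53,60,67,74]))
E
```

```text
clock 6.4 pos [ 0.5591 -0.063   0.141 ] R 0.0501 ang -140.8 Frad -8.0 Ftan(cw) 2.7 Fz 0.2 w 0.017 29.18568123557634 q6 0.6564160528067696
[[0.0046, 0.0016, 0], [0.0049, -0.0073, 0], [0.0065, -0.0206, 0], [0.0102, -0.0358, 0], [0.0157, -0.0504, 0], [0.023, -0.0643, 0], [0.0318, -0.0771, 0], [0.0422, -0.0888, 0], [0.0539, -0.0991, 0], [0.0668, -0.108, 0], [0.0807, -0.1152, 0], [0.0953, -0.1206, 0]]
cmd end [0.5558, -0.0023]
```

Request:
carry_out(delta_pos=[[0.0046, 0.0016, 0], [0.0049, -0.0073, 0], [0.0065, -0.0206, 0], [0.0102, -0.0358, 0], [0.0157, -0.0504, 0], [0.023, -0.0643, 0], [0.0318, -0.0771, 0], [0.0422, -0.0888, 0], [0.0539, -0.0991, 0], [0.0668, -0.108, 0], [0.0807, -0.1152, 0], [0.0953, -0.1206, 0]], turn=[[0, 0, 0], [0, 0, 0], [0, 0, 0], [0, 0, 0], [0, 0, 0], [0, 0, 0], [0, 0, 0], [0, 0, 0], [0, 0, 0], [0, 0, 0], [0, 0, 0], [0, 0, 0]], claw=[1, 1, 1, 1, 1, 1, 1, 1, 1, 1, 1, 1], force=40)

```text
clock: 7.6
position: [0.5524, -0.0036, 0.1405]
ee_rot: [0.0, 0.944, 0.331, -0.003]
contact_force: [-5.3, -0.7, 9.5]
width: 0.0164
gripper_force: 49.7
```

Run:
```python
from h import *
C=(.598,-.0313); rad(C)
for c in("wrist","side"):
    manip.get_image(c); print(c,[(q,np.round(x["point"],4).tolist(),round(x["score"],2)) for q in("hub","pivot","handle_mid") for x in manip.place_of(c,q) if abs(x["point"][0]-.58)<.08 and abs(x["point"][1]+.03)<.09])
arc((.5558,-.0023),C,.0512,-214.5-np.arange(8,97,8))
```

```text
clock 7.6 pos [ 0.5524 -0.0036  0.1405] R 0.0533 ang 148.7 Frad 4.2 Ftan(cw) -3.4 Fz 9.5 w 0.0164 49.734131136210635 q6 0.7663035903231896
wrist [('hub', [0.5946, -0.033, 0.1055], 0.67), ('hub', [0.5546, -0.0003, 0.1195], 0.28), ('pivot', [0.5538, 0.0036, 0.1172], 0.57), ('handle_mid', [0.5584, -0.0029, 0.1546], 0.75)]
side [('hub', [0.5939, -0.0319, 0.1016], 0.64), ('pivot', [0.5564, -0.0011, 0.1144], 0.37), ('handle_mid', [0.5617, -0.0046, 0.153], 0.42)]
[[0.0174, -0.004, 0], [0.0352, -0.0055, 0], [0.053, -0.0045, 0], [0.0706, -0.0011, 0], [0.0874, 0.0047, 0], [0.1033, 0.0129, 0], [0.1179, 0.0231, 0], [0.131, 0.0353, 0], [0.1422, 0.0492, 0], [0.1514, 0.0646, 0], [0.1583, 0.081, 0], [0.1629, 0.0983, 0]]
cmd end [0.6313, 0.0076]
```

Run:
```python
from h import *
import cv2
d,P,ok=cloud("wrist"); np.savez("/tmp/w.npz",P=P,im=d["image"])
s,S,_=cloud("side"); np.savez("/tmp/s.npz",P=S,im=s["image"])
u=lambda p,d:(lambda c:(d["fx"]*c[0]/c[2]+d["cx"],d["fy"]*c[1]/c[2]+d["cy"]))((d["world_to_cam"]@[*p,1])[:3])
p,_,_=pose(); print([np.round(u(q,d)) for q in ([*p[:2],.116],[*p[:2],.178],(.5968,-.0324,.105))], [np.round(u(q,s)) for q in ([*p[:2],.116],[*p[:2],.178])])
a=cv2.resize(d["image"][100:310,160:400],(480,420),interpolation=2); 
su=u([*p[:2],.14],s); x,y=int(su[0]),int(su[1]); b=cv2.resize(s["image"][y-42:y+42,x-32:x+32],(320,420),interpolation=2)
cv2.imwrite("pics/c2.png",np.hstack([a,b])[:,:,::-1])
```

```text
[array([274., 252.]), array([272., 324.]), array([368., 217.])] [array([242., 176.]), array([242., 159.])]
```

View pics/c2.png

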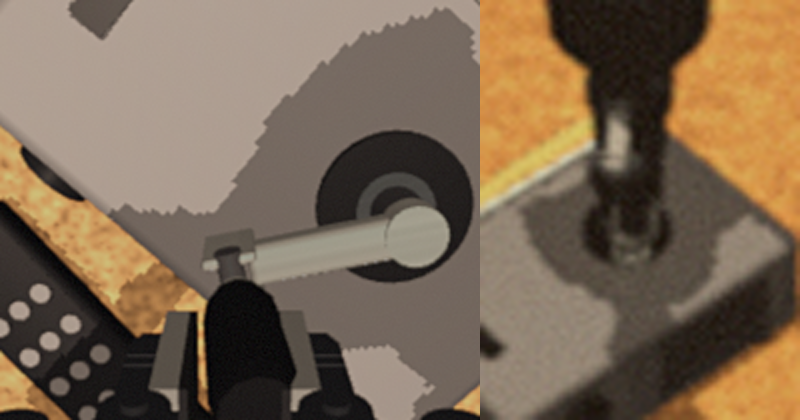

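Run:
```python
from h import *
import cv2
d=manip.get_image("wrist"); W=np.linalg.inv(d["world_to_cam"])
def bp(u,v,z):
    r=W[:3,:3]@[(u-d["cx"])/d["fx"],(v-d["cy"])/d["fy"],1]; o=W[:3,3]; return (o+r*(z-o[2])/r[2]).round(4)
for n,u,v,z in(("cheeks",275,226,.116),("stem",276,233,.120),("hub",368,217,.105)): print(n,bp(u,v,z))
P=np.load("/tmp/w.npz")["P"]; im=np.load("/tmp/w.npz")["im"].astype(int).max(2)
for v in (240,245,250,258,266,275,285,292):
    us=[u for u in range(262,312) if im[v,u]<45]; 
    print(v,[(u,P[v,u].round(4).tolist(),int(im[v,u])) for u in range(264,308,6)])
print(W[:3,3])
```

```text
cheeks [0.5647 0.0056 0.116 ]
stem [0.5632 0.0038 0.12  ]
hub [ 0.5969 -0.0325  0.105 ]
240 [(264, [0.5415, -0.0034, 0.0749], 114), (270, [0.5575, 0.0032, 0.1173], 66), (276, [0.5646, 0.0048, 0.134], 41), (282, [0.5656, 0.0021, 0.1317], 35), (288, [0.5594, -0.0076, 0.104], 153), (294, [0.5616, -0.0101, 0.1043], 147), (300, [0.5559, -0.0215, 0.0749], 123), (306, [0.5584, -0.0243, 0.0754], 115)]
245 [(264, [0.5385, -0.0057, 0.0742], 110), (270, [0.5626, 0.0066, 0.1388], 7), (276, [0.5652, 0.0052, 0.1416], 11), (282, [0.5668, 0.0032, 0.1416], 13), (288, [0.568, 0.0007, 0.1401], 10), (294, [0.5508, -0.0207, 0.0747], 114), (300, [0.5535, -0.0234, 0.0758], 115), (306, [0.5557, -0.0267, 0.0749], 114)]
250 [(264, [0.5582, 0.0067, 0.1367], 43), (270, [0.5622, 0.0062, 0.1432], 16), (276, [0.5649, 0.005, 0.1464], 19), (282, [0.5666, 0.0031, 0.1466], 12), (288, [0.568, 0.0009, 0.1461], 14), (294, [0.5681, -0.0026, 0.141], 11), (300, [0.5505, -0.026, 0.0746], 115), (306, [0.5532, -0.0287, 0.0757], 115)]
258 [(264, [0.5586, 0.0066, 0.1459], 9), (270, [0.5625, 0.0062, 0.1519], 13), (276, [0.5647, 0
[... 740 characters left out ...]
95, -0.0029, 0.1666], 9), (306, [0.5699, -0.0057, 0.1639], 89)]
285 [(264, [0.5585, 0.0054, 0.1681], 6), (270, [0.5614, 0.0048, 0.1714], 13), (276, [0.5639, 0.0041, 0.1742], 9), (282, [0.5657, 0.0028, 0.1752], 16), (288, [0.5671, 0.0013, 0.1754], 15), (294, [0.5689, 0.0001, 0.1767], 17), (300, [0.5694, -0.0023, 0.1747], 14), (306, [0.5697, -0.005, 0.172], 10)]
292 [(264, [0.5573, 0.0044, 0.1703], 20), (270, [0.5609, 0.0043, 0.1751], 13), (276, [0.5632, 0.0034, 0.1772], 14), (282, [0.5643, 0.0017, 0.1769], 28), (288, [0.5659, 0.0004, 0.1776], 29), (294, [0.5667, -0.0017, 0.1764], 29), (300, [0.5679, -0.0034, 0.1761], 28), (306, [0.5692, -0.005, 0.1761], 81)]
[0.61070874 0.04073132 0.2824568 ]
```

```bash
cat >> h.py <<'E'
from scipy.optimize import least_squares
def lean(ph,view="wrist",hub=np.array([.5968,-.0324])):
    """fit 9 mm cylinder to sleeve points near TCP; ph = rough arm angle deg"""
    d,P,ok=cloud(view); p,_,_=pose(); im=d["image"].astype(int).max(2)
    m=ok&(im<32)&(P[...,2]>.136)&(P[...,2]<.172)&(np.hypot(P[...,0]-p[0],P[...,1]-p[1])<.022); Q=P[m]
    def f(a):
        o=np.array([a[0],a[1],.150]); w=np.array([a[2],a[3],1]); w/=np.linalg.norm(w)
        return np.linalg.norm(np.cross(Q-o,w),axis=1)-.009
    s=least_squares(f,[p[0],p[1],0,0],loss="soft_l1",f_scale=.0007); a=s.x
    g=np.radians(ph); u=np.array([np.cos(g),np.sin(g)]); t=np.array([u[1],-u[0]])
    piv=a[:2]-.034*a[2:]; e=a[:2]-hub
    print(f"sleeve n={len(Q)} rms={np.sqrt(np.mean(f(a)**2)):.4f} axis@.150 {a[:2].round(4)} tilt out {np.degrees(a[2:]@u):.1f} tang {np.degrees(a[2:]@t):.1f} deg; foot {piv.round(4)} R {np.hypot(*(piv-hub)):.4f} ang {np.degrees(np.arctan2(*(piv-hub)[::-1])):.1f}; TCP-axis {(p[:2]-a[:2]).round(4)}")
E
python3 - <<'E'
from h import *
lean(138)
E
```

```text
sleeve n=2218 rms=0.0052 axis@.150 [ 0.5592 -0.0019] tilt out 1.2 tang 1.0 deg; foot [ 0.5593 -0.0028] R 0.0477 ang 141.7; TCP-axis [-0.0062 -0.0011]
```

```bash
python3 - - <<'E'
s=open("h.py").read()
s=s.replace('f_scale=.0007); a=s.x','f_scale=.0007); a=s.x\n    for k in(.003,.0015,.001):\n        Q=Q[abs(f(a))<k]; a=least_squares(f,a,loss="soft_l1",f_scale=.0005).x')
open("h.py","w").write(s)
E
python3 - <<'E'
from h import *
lean(138)
E
```

```text
sleeve n=1403 rms=0.0002 axis@.150 [ 0.5597 -0.0026] tilt out -4.1 tang 0.1 deg; foot [ 0.5579 -0.001 ] R 0.0500 ang 141.1; TCP-axis [-0.0067 -0.0004]
```

Run:
```python
from h import *
arc((.5558,-.0023),(.5901,-.0328),.0515,-219-np.array([0,2,6,12,18,24,30,36,42,48,54,60]))
```

```text
[[-0.0082, -0.0127, 0], [-0.0038, -0.0135, 0], [0.0051, -0.0149, 0], [0.0185, -0.0157, 0], [0.032, -0.015, 0], [0.0453, -0.013, 0], [0.0584, -0.0096, 0], [0.071, -0.0049, 0], [0.083, 0.0011, 0], [0.0944, 0.0084, 0], [0.1049, 0.0168, 0], [0.1145, 0.0263, 0]]
cmd end [0.5982, 0.0181]
```

Request:
carry_out(delta_pos=[[-0.0082, -0.0127, -0.003], [-0.0038, -0.0135, -0.003], [0.0051, -0.0149, -0.003], [0.0185, -0.0157, -0.003], [0.032, -0.015, -0.003], [0.0453, -0.013, -0.003], [0.0584, -0.0096, -0.003], [0.071, -0.0049, -0.003], [0.083, 0.0011, -0.003], [0.0944, 0.0084, -0.003], [0.1049, 0.0168, -0.003], [0.1145, 0.0263, -0.003]], turn=[[0, 0, 0], [0, 0, 0], [0, 0, 0], [0, 0, 0], [0, 0, 0], [0, 0, 0], [0, 0, 0], [0, 0, 0], [0, 0, 0], [0, 0, 0], [0, 0, 0], [0, 0, 0]], claw=[1, 1, 1, 1, 1, 1, 1, 1, 1, 1, 1, 1])

```text
clock: 9.45
position: [0.596, 0.0147, 0.1407]
ee_rot: [0.002, 0.943, 0.332, -0.003]
contact_force: [-3.8, -4.8, 3.1]
width: 0.0162
gripper_force: 46.4
```

Run:
```python
from h import *
rad((.5901,-.0328)); lean(81)
```

```text
clock 9.45 pos [0.596  0.0147 0.1407] R 0.0479 ang 82.9 Frad -5.2 Ftan(cw) -3.2 Fz 3.1 w 0.0162 46.37312229140662 q6 0.8092100659914946
sleeve n=1526 rms=0.0003 axis@.150 [0.6017 0.0181] tilt out 1.6 tang 0.1 deg; foot [0.6015 0.0171] R 0.0498 ang 84.6; TCP-axis [-0.0047 -0.0035]
```

Run:
```python
from h import *
arc((.5982,.0181),(.5921,-.0359),.0525,84.6-3-np.arange(8,97,8))
```

```text
[[0.0114, 0.0207, 0], [0.0208, 0.0364, 0], [0.028, 0.0533, 0], [0.0327, 0.0709, 0], [0.0349, 0.0891, 0], [0.0346, 0.1074, 0], [0.0317, 0.1255, 0], [0.0264, 0.143, 0], [0.0187, 0.1596, 0], [0.0087, 0.175, 0], [-0.0033, 0.1888, 0], [-0.0172, 0.2008, 0]]
cmd end [0.6429, -0.049]
```

Request:
carry_out(delta_pos=[[0.0114, 0.0207, 0], [0.0208, 0.0364, 0], [0.028, 0.0533, 0], [0.0327, 0.0709, 0], [0.0349, 0.0891, 0], [0.0346, 0.1074, 0], [0.0317, 0.1255, 0], [0.0264, 0.143, 0], [0.0187, 0.1596, 0], [0.0087, 0.175, 0], [-0.0033, 0.1888, 0], [-0.0172, 0.2008, 0]], turn=[[0, 0, 0], [0, 0, 0], [0, 0, 0], [0, 0, 0], [0, 0, 0], [0, 0, 0], [0, 0, 0], [0, 0, 0], [0, 0, 0], [0, 0, 0], [0, 0, 0], [0, 0, 0]], claw=[1, 1, 1, 1, 1, 1, 1, 1, 1, 1, 1, 1])

```text
clock: 10.7
position: [0.6404, -0.0469, 0.1404]
ee_rot: [-0.003, 0.944, 0.331, -0.002]
contact_force: [-5.1, 4.6, 5.1]
width: 0.0162
gripper_force: 47.7
```

Run:
```python
from h import *
rad((.5921,-.0359)); lean(-10)
```

```text
clock 10.7 pos [ 0.6404 -0.0469  0.1404] R 0.0495 ang -12.9 Frad -6.0 Ftan(cw) -3.4 Fz 5.1 w 0.0162 47.747552543878555 q6 0.7107618593340059
sleeve n=1480 rms=0.0003 axis@.150 [ 0.6465 -0.0428] tilt out 1.9 tang 0.2 deg; foot [ 0.6455 -0.0425] R 0.0497 ang -11.7; TCP-axis [-0.0064 -0.0053]
```

Run:
```python
from h import *
arc((.6429,-.049),(.5904,-.0377),.0518,-11.7-3-np.arange(8,97,8))
```

```text
[[-0.0228, 0.0096, 0], [-0.0392, 0.0172, 0], [-0.0565, 0.0224, 0], [-0.0743, 0.0251, 0], [-0.0924, 0.0253, 0], [-0.1103, 0.023, 0], [-0.1278, 0.0183, 0], [-0.1443, 0.0111, 0], [-0.1598, 0.0017, 0], [-0.1738, -0.0097, 0], [-0.186, -0.023, 0], [-0.1963, -0.0378, 0]]
cmd end [0.5721, -0.0862]
```

Request:
carry_out(delta_pos=[[-0.0228, 0.0096, 0], [-0.0392, 0.0172, 0], [-0.0565, 0.0224, 0], [-0.0743, 0.0251, 0], [-0.0924, 0.0253, 0], [-0.1103, 0.023, 0], [-0.1278, 0.0183, 0], [-0.1443, 0.0111, 0], [-0.1598, 0.0017, 0], [-0.1738, -0.0097, 0], [-0.186, -0.023, 0], [-0.1963, -0.0378, 0]], turn=[[0, 0, 0], [0, 0, 0], [0, 0, 0], [0, 0, 0], [0, 0, 0], [0, 0, 0], [0, 0, 0], [0, 0, 0], [0, 0, 0], [0, 0, 0], [0, 0, 0], [0, 0, 0]], claw=[1, 1, 1, 1, 1, 1, 1, 1, 1, 1, 1, 1])

```text
clock: 11.95
position: [0.5734, -0.0864, 0.1412]
ee_rot: [0.001, 0.944, 0.331, 0.002]
contact_force: [4.3, 3.2, 2.7]
width: 0.0161
gripper_force: 44.9
```

Run:
```python
from h import *
import cv2
rad((.5904,-.0377)); lean(-109)
d=manip.get_image("wrist"); t=manip.get_image("top")
cv2.imwrite("pics/g3.png",np.hstack([cv2.resize(d["image"][0:150,180:380],(400,300),interpolation=2),cv2.resize(t["image"][145:190,227:287],(400,300),interpolation=2)])[:,:,::-1])
```

```text
clock 11.95 pos [ 0.5734 -0.0864  0.1412] R 0.0516 ang -109.2 Frad -4.4 Ftan(cw) -3.0 Fz 2.7 w 0.0161 44.940551230392884 q6 0.625284422644572
sleeve n=1266 rms=0.0003 axis@.150 [ 0.5825 -0.0797] tilt out -1.3 tang -0.1 deg; foot [ 0.5822 -0.0804] R 0.0502 ang -106.9; TCP-axis [-0.0108 -0.0062]
```

View pics/g3.png

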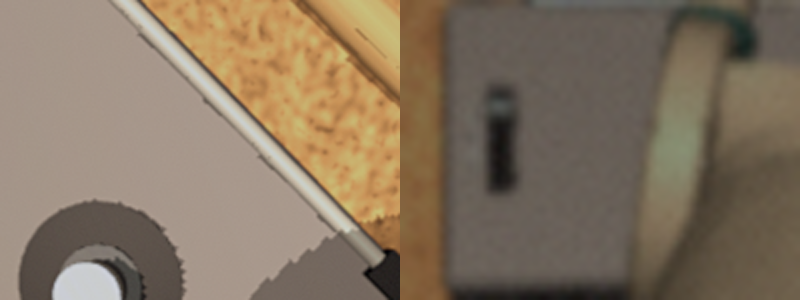

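The handle has crept about 12 mm along the pads, towards their edge. I'll release it, recentre and regrip, turning the tool to suit the last part of the crank.

Request:
carry_out(delta_pos=[[0, 0, 0], [0, 0, 0], [0, 0, 0], [0.015, 0.003, 0], [0.03, 0.0055, 0], [0.0305, 0.0055, 0], [0.0305, 0.0055, 0], [0.0305, 0.0055, 0]], turn=[[0, 0, 0], [0, 0, 0], [0, 0, 0], [0, 0, 0.28], [0, 0, 0.56], [0, 0, 0.85], [0, 0, 0.85], [0, 0, 0.85]], claw=[0.2, 0.2, 0.2, 0.2, 0.2, 0.2, 0.2, 0.2])

```text
clock: 12.9
position: [0.5823, -0.0807, 0.14]
ee_rot: [0.0, 0.993, 0.117, -0.001]
contact_force: [-0.2, 0.1, 1.1]
width: 0.0342
gripper_force: 0.0
```

Run:
```python
from h import *
p,r,s=pose();print(s["contact_force"],s["moment"],"yaw",np.degrees(np.arctan2(*r.as_matrix()[[1,0],0])))
rad((.5968,-.0324)); lean(-108)
```

```text
[-0.21225531  0.14009986  1.10125045] [0.02142192 0.03365013 0.05755457] yaw 13.381340689869472
clock 12.9 pos [ 0.5823 -0.0807  0.14  ] R 0.0504 ang -106.7 Frad -0.1 Ftan(cw) 0.2 Fz 1.1 w 0.0342 0.0 q6 1.081998079138708
sleeve n=1514 rms=0.0003 axis@.150 [ 0.5822 -0.0793] tilt out -1.9 tang -0.0 deg; foot [ 0.5818 -0.0803] R 0.0502 ang -107.4; TCP-axis [ 0.0003 -0.0014]
```

Request:
carry_out(delta_pos=[[0, 0, 0], [0, 0, 0], [0, 0, 0], [0, 0, 0]], turn=[[0, 0, 0], [0, 0, 0], [0, 0, 0], [0, 0, 0]], claw=[1, 1, 1, 1], force=50)

```text
clock: 13.35
position: [0.5826, -0.08, 0.1405]
ee_rot: [-0.0, 0.993, 0.115, -0.0]
contact_force: [-0.3, 2.4, 1.2]
width: 0.0165
gripper_force: 48.7
```

Run:
```python
from h import *
rad((.597,-.033)); lean(-108)
C=np.array((.597,-.033));y=np.radians(13.4);x=np.array([np.cos(y),np.sin(y)]);yv=np.array([x[1],-x[0]])
cmd=np.array([.5825,-.0805]); 
for g in -107.4-np.array([8]+list(range(16,220,8))):
    t=C+.0515*np.array([np.cos(np.radians(g)),np.sin(np.radians(g))]); d=(t-cmd)/.4
    print(round(g,1),[round(float(d@x),4),round(float(d@yv),4)],"tan_cw",np.round([np.sin(np.radians(g)),-np.cos(np.radians(g))],2)); cmd=t
```

```text
clock 13.35 pos [ 0.5826 -0.08    0.1405] R 0.0492 ang -107.0 Frad -2.2 Ftan(cw) 1.0 Fz 1.2 w 0.0165 48.719368977472186 q6 1.0846212308690424
sleeve n=1583 rms=0.0003 axis@.150 [ 0.5826 -0.0802] tilt out -0.6 tang -0.2 deg; foot [ 0.5824 -0.0805] R 0.0502 ang -106.7; TCP-axis [0.0001 0.0001]
-115.4 [-0.0179, -0.0068] tan_cw [-0.9   0.43]
-123.4 [-0.0132, -0.0122] tan_cw [-0.83  0.55]
-131.4 [-0.0114, -0.0139] tan_cw [-0.75  0.66]
-139.4 [-0.0093, -0.0154] tan_cw [-0.65  0.76]
-147.4 [-0.0071, -0.0165] tan_cw [-0.54  0.84]
-155.4 [-0.0047, -0.0173] tan_cw [-0.42  0.91]
-163.4 [-0.0023, -0.0178] tan_cw [-0.29  0.96]
-171.4 [0.0003, -0.018] tan_cw [-0.15  0.99]
-179.4 [0.0027, -0.0178] tan_cw [-0.01  1.  ]
-187.4 [0.0052, -0.0172] tan_cw [0.13 0.99]
-195.4 [0.0075, -0.0163] tan_cw [0.27 0.96]
-203.4 [0.0097, -0.0151] tan_cw [0.4  0.92]
-211.4 [0.0117, -0.0136] tan_cw [0.52 0.85]
-219.4 [0.0135, -0.0118] tan_cw [0.63 0.77]
-227.4 [0.015, -0.0098] tan_cw [0.74 0.68]
-235.4 [0.0163, -0.0076] tan_cw [0.82 0.57]
-243.4 [0.0172, -0.0053] tan_cw [0.89 0.45]
-251.4 [0.0177, -0.0029] tan_cw [0.95 0.32]
-259.4 [0.018, -0.0004] tan_cw [0.98 0.18]
-267.4 [0.0178, 0.0021] tan_cw [1.   0.05]
-275.4 [0.0174, 0.0046] tan_cw [ 1.   -0.09]
-283.4 [0.0166, 0.007] tan_cw [ 0.97 -0.23]
-291.4 [0.0154, 0.0092] tan_cw [ 0.93 -0.36]
-299.4 [0.014, 0.0113] tan_cw [ 0.87 -0.49]
-307.4 [0.0123, 0.0131] tan_cw [ 0.79 -0.61]
-315.4 [0.0104, 0.0147] tan_cw [ 0.7  -0.71]
-323.4 [0.0082, 0.016] tan_cw [ 0.6 -0.8]
```

Request:
carry_out(delta_pos=[[-0.009, -0.0034, 0], [-0.0179, -0.0068, 0], [-0.0179, -0.0068, 0]], turn=[[0, 0, 0], [0, 0, 0], [0, 0, 0]], claw=[1, 1, 1])

```text
clock: 13.7
position: [0.5774, -0.0786, 0.1407]
ee_rot: [-0.0, 0.993, 0.115, 0.003]
contact_force: [4.2, 4.0, -2.7]
width: 0.0165
gripper_force: 48.8
```

Request:
carry_out(delta_pos=[[-0.0066, -0.0061, 0], [-0.0132, -0.0122, 0], [-0.0132, -0.0122, 0]], turn=[[0, 0, 0], [0, 0, 0], [0, 0, 0]], claw=[1, 1, 1])

```text
clock: 14.0
position: [0.5714, -0.0756, 0.1408]
ee_rot: [0.0, 0.993, 0.115, 0.003]
contact_force: [4.6, 3.3, -2.5]
width: 0.0167
gripper_force: 48.9
```

Request:
carry_out(delta_pos=[[-0.0057, -0.007, 0], [-0.0114, -0.0139, 0], [-0.0114, -0.0139, 0]], turn=[[0, 0, 0], [0, 0, 0], [0, 0, 0]], claw=[1, 1, 1])

```text
clock: 14.3
position: [0.5657, -0.0717, 0.1409]
ee_rot: [0.001, 0.993, 0.115, 0.003]
contact_force: [4.9, 2.0, -1.8]
width: 0.0167
gripper_force: 48.9
```

Run:
```python
from h import *
rad((.597,-.033)); lean(-130)
```

```text
clock 14.3 pos [ 0.5657 -0.0717  0.1409] R 0.0498 ang -128.9 Frad -4.6 Ftan(cw) -2.5 Fz -1.8 w 0.0167 48.87981064268388 q6 1.0914665019444618
sleeve n=1574 rms=0.0003 axis@.150 [ 0.5667 -0.0725] tilt out -0.2 tang -0.2 deg; foot [ 0.5665 -0.0725] R 0.0502 ang -127.1; TCP-axis [-0.0009  0.0007]
```

Request:
carry_out(delta_pos=[[-0.0047, -0.0077, 0], [-0.0093, -0.0154, 0], [-0.0093, -0.0154, 0]], turn=[[0, 0, 0], [0, 0, 0], [0, 0, 0]], claw=[1, 1, 1])

```text
clock: 14.65
position: [0.56, -0.0667, 0.1409]
ee_rot: [0.001, 0.993, 0.115, 0.002]
contact_force: [4.7, 0.4, -1.8]
width: 0.0167
gripper_force: 48.9
```

Run:
```python
from h import *
import cv2
rad((.597,-.033)); d,P,ok=cloud("top")
# white tab in slot, top view: slot = dark pixels near gauge; report rows
im=d["image"].astype(int).max(2)[155:177,236:249]; print(im)
u=lambda p:(lambda c:(d["fx"]*c[0]/c[2]+d["cx"],d["fy"]*c[1]/c[2]+d["cy"]))((d["world_to_cam"]@[*p,1])[:3])
print(u((.6,0.077,.075)),u((.63,.077,.075)))
```

```text
clock 14.65 pos [ 0.56   -0.0667  0.1409] R 0.0500 ang -137.7 Frad -3.8 Ftan(cw) -2.9 Fz -1.8 w 0.0167 48.925318230176345 q6 1.0982684180018625
[[101 103 102 101 101 103 101 101 101 100 101 102 102]
 [102 102 103 103  98 100  98 100 102 102 102 102 103]
 [ 99 103 102 101  90  85  86  88  96  99 102 101 102]
 [103 103 103  94  69  63  63  67  90 101 101 100 102]
 [102 102  97  94  66  62  60  66  85 101 104 104 103]
 [103 103  98  94  86  95  97  85  88 100 103 102 103]
 [102 102  99  93  81  83  85  76  80  95 103 103 102]
 [104 104  95  86  58  48  48  50  69  96 102 100 101]
 [103 103  99  91  52  26  28  38  68  94 102 103 102]
 [102 100 101  93  54  29  27  42  75  96 103 105 102]
 [100  97  96  90  54  28  29  50  78  99 102 101 103]
 [102 100 101  92  54  26  29  48  82  95 102 104 104]
 [105 107 106  90  54  27  30  47  83  99 103 103 103]
 [105 106 106  90  50  29  25  47  83  99 104 102 102]
 [104 103 103  90  55  27  23  50  79 100 102 102 102]
 [104  97 100  91  53  29  29  38  73  96 103 102 106]
 [104 101 101  91  56  31  27  38  66  95 102 104 104]
 [104 104 104  92  56  29  30  46  73  96 106 103 103]
 [106 103 102  97  70  55  52  65  87 102 104 103 104]
 [105 103 102 101  91  89  86  89  99 101 102 104 104]
 [103 105 107 105 102 101 102 103 104 106 105 104 105]
 [106 105 105 102 103 103 105 103 106 104 104 104 104]]
(np.float64(240.36364866051017), np.float64(165.92754836246914)) (np.float64(239.56601649559022), np.float64(155.83474691971787))
```

Request:
carry_out(delta_pos=[[-0.0035, -0.0083, 0], [-0.0071, -0.0165, 0], [-0.0071, -0.0165, 0]], turn=[[0, 0, 0], [0, 0, 0], [0, 0, 0]], claw=[1, 1, 1])

```text
clock: 15.0
position: [0.5553, -0.0608, 0.1409]
ee_rot: [0.001, 0.993, 0.115, 0.002]
contact_force: [5.3, 0.0, -1.0]
width: 0.0168
gripper_force: 49.0
```

Request:
carry_out(delta_pos=[[-0.0024, -0.0087, 0], [-0.0047, -0.0173, 0], [-0.0047, -0.0173, 0]], turn=[[0, 0, 0], [0, 0, 0], [0, 0, 0]], claw=[1, 1, 1])

```text
clock: 15.3
position: [0.5514, -0.0545, 0.1409]
ee_rot: [0.001, 0.993, 0.115, 0.001]
contact_force: [4.4, -1.0, -0.4]
width: 0.0169
gripper_force: 49.1
```

Request:
carry_out(delta_pos=[[-0.0012, -0.0089, 0], [-0.0023, -0.0178, 0], [-0.0023, -0.0178, 0]], turn=[[0, 0, 0], [0, 0, 0], [0, 0, 0]], claw=[1, 1, 1])

```text
clock: 15.6
position: [0.5485, -0.0476, 0.1408]
ee_rot: [0.0, 0.993, 0.115, 0.001]
contact_force: [4.2, -1.6, -0.0]
width: 0.017
gripper_force: 49.2
```

Request:
carry_out(delta_pos=[[0.0002, -0.009, 0], [0.0003, -0.018, 0], [0.0003, -0.018, 0]], turn=[[0, 0, 0], [0, 0, 0], [0, 0, 0]], claw=[1, 1, 1])

```text
clock: 15.9
position: [0.5466, -0.0404, 0.1407]
ee_rot: [0.0, 0.993, 0.115, 0.0]
contact_force: [3.6, -3.2, 1.0]
width: 0.0165
gripper_force: 49.3
```

Request:
carry_out(delta_pos=[[0.0014, -0.0089, 0], [0.0027, -0.0178, 0], [0.0027, -0.0178, 0]], turn=[[0, 0, 0], [0, 0, 0], [0, 0, 0]], claw=[1, 1, 1])

```text
clock: 16.2
position: [0.5458, -0.0331, 0.1406]
ee_rot: [0.0, 0.993, 0.115, -0.0]
contact_force: [3.0, -2.7, 2.4]
width: 0.0168
gripper_force: 49.4
```

Run:
```python
from h import *
rad((.597,-.033)); lean(180)
```

```text
clock 16.2 pos [ 0.5458 -0.0331  0.1406] R 0.0512 ang -179.9 Frad -3.0 Ftan(cw) -2.7 Fz 2.4 w 0.0168 49.448531423695385 q6 1.1522619170026807
sleeve n=1576 rms=0.0003 axis@.150 [ 0.547  -0.0346] tilt out -0.7 tang -0.1 deg; foot [ 0.5466 -0.0345] R 0.0503 ang -177.6; TCP-axis [-0.0011  0.0014]
```

Still winding freely, with the handle upright. I'll continue.

Request:
carry_out(delta_pos=[[0.0026, -0.0086, 0], [0.0052, -0.0172, 0], [0.0052, -0.0172, 0]], turn=[[0, 0, 0], [0, 0, 0], [0, 0, 0]], claw=[1, 1, 1])

```text
clock: 16.55
position: [0.5462, -0.0258, 0.1405]
ee_rot: [-0.0, 0.993, 0.115, -0.0]
contact_force: [1.5, -3.5, 2.7]
width: 0.0165
gripper_force: 49.5
```

Request:
carry_out(delta_pos=[[0.0038, -0.0082, 0], [0.0075, -0.0163, 0], [0.0075, -0.0163, 0]], turn=[[0, 0, 0], [0, 0, 0], [0, 0, 0]], claw=[1, 1, 1])

```text
clock: 16.85
position: [0.5476, -0.0187, 0.1404]
ee_rot: [-0.0, 0.993, 0.115, -0.0]
contact_force: [1.7, -3.0, 4.4]
width: 0.0168
gripper_force: 49.6
```

Request:
carry_out(delta_pos=[[0.0048, -0.0076, 0], [0.0097, -0.0151, 0], [0.0097, -0.0151, 0]], turn=[[0, 0, 0], [0, 0, 0], [0, 0, 0]], claw=[1, 1, 1])

```text
clock: 17.15
position: [0.55, -0.0118, 0.1404]
ee_rot: [-0.0, 0.993, 0.115, -0.001]
contact_force: [-0.3, -3.2, 4.5]
width: 0.0167
gripper_force: 49.7
```

Request:
carry_out(delta_pos=[[0.0058, -0.0068, 0], [0.0117, -0.0136, 0], [0.0117, -0.0136, 0]], turn=[[0, 0, 0], [0, 0, 0], [0, 0, 0]], claw=[1, 1, 1])

```text
clock: 17.45
position: [0.5532, -0.0056, 0.1404]
ee_rot: [-0.0, 0.993, 0.115, -0.001]
contact_force: [-1.7, -2.5, 5.2]
width: 0.0163
gripper_force: 49.8
```

Run:
```python
from h import *
rad((.597,-.033)); lean(150)
print(manip.get_image("top")["image"].astype(int).max(2)[155:177,241:243].mean(1).round())
```

```text
clock 17.45 pos [ 0.5532 -0.0056  0.1404] R 0.0517 ang 148.0 Frad 0.1 Ftan(cw) -3.0 Fz 5.2 w 0.0163 49.783861903706565 q6 1.204008500697513
sleeve n=1546 rms=0.0003 axis@.150 [ 0.5539 -0.0078] tilt out -1.1 tang -0.1 deg; foot [ 0.5533 -0.0074] R 0.0501 ang 150.1; TCP-axis [-0.0008  0.0021]
[118. 118. 116. 116. 112. 114. 108.  95.  72.  56.  50.  47.  44.  38.
  40.  64. 104. 124. 132. 130. 131. 130.]
```

Request:
carry_out(delta_pos=[[0.0055, -0.007, 0], [0.0117, -0.0135, 0], [0.0117, -0.0135, 0]], turn=[[0, 0, 0], [0, 0, 0], [0, 0, 0]], claw=[1, 1, 1])

```text
clock: 17.85
position: [0.5572, 0.0005, 0.1403]
ee_rot: [0.0, 0.993, 0.115, -0.0]
contact_force: [-0.9, -5.8, 3.3]
width: 0.0168
gripper_force: 49.5
```

Request:
carry_out(delta_pos=[[0.0037, -0.0025, 0], [0.0075, -0.005, 0], [0.0075, -0.005, 0]], turn=[[0, 0, 0], [0, 0, 0], [0, 0, 0]], claw=[1, 1, 1])

```text
clock: 18.15
position: [0.5593, 0.0029, 0.1403]
ee_rot: [0.0, 0.993, 0.115, -0.0]
contact_force: [-2.3, -5.5, 3.6]
width: 0.0166
gripper_force: 49.6
```

Request:
carry_out(delta_pos=[[0.0037, -0.0025, 0], [0.0077, -0.0046, 0], [0.0077, -0.0046, 0]], turn=[[0, 0, 0], [0, 0, 0], [0, 0, 0]], claw=[1, 1, 1])

```text
clock: 18.45
position: [0.5618, 0.0054, 0.1403]
ee_rot: [0.0, 0.993, 0.115, -0.0]
contact_force: [-0.9, -5.0, 3.3]
width: 0.0168
gripper_force: 49.6
```

Run:
```python
from h import *
rad((.597,-.033)); lean(135)
```

```text
clock 18.45 pos [0.5618 0.0054 0.1403] R 0.0521 ang 132.5 Frad -3.1 Ftan(cw) -4.0 Fz 3.3 w 0.0168 49.5579449145589 q6 1.226231937657175
sleeve n=1514 rms=0.0003 axis@.150 [0.5622 0.0028] tilt out -1.1 tang -0.0 deg; foot [0.5618 0.0033] R 0.0500 ang 134.4; TCP-axis [-0.0005  0.0025]
```

Request:
carry_out(delta_pos=[[0.008, -0.004, 0], [0.0163, -0.0076, 0], [0.0163, -0.0076, 0]], turn=[[0, 0, 0], [0, 0, 0], [0, 0, 0]], claw=[1, 1, 1])

```text
clock: 18.8
position: [0.5674, 0.01, 0.1402]
ee_rot: [-0.0, 0.993, 0.115, -0.001]
contact_force: [-0.5, -4.1, 2.8]
width: 0.0159
gripper_force: 49.6
```

Request:
carry_out(delta_pos=[[0.0086, -0.0026, 0], [0.0172, -0.0053, 0], [0.0172, -0.0053, 0]], turn=[[0, 0, 0], [0, 0, 0], [0, 0, 0]], claw=[1, 1, 1])

```text
clock: 19.1
position: [0.5733, 0.0136, 0.1402]
ee_rot: [-0.0, 0.993, 0.115, -0.001]
contact_force: [-1.8, -4.4, 3.2]
width: 0.0169
gripper_force: 49.6
```

Request:
carry_out(delta_pos=[[0.0088, -0.0015, 0], [0.0177, -0.0029, 0], [0.0177, -0.0029, 0]], turn=[[0, 0, 0], [0, 0, 0], [0, 0, 0]], claw=[1, 1, 1])

```text
clock: 19.4
position: [0.5797, 0.0164, 0.1402]
ee_rot: [-0.0, 0.993, 0.115, -0.001]
contact_force: [-3.4, -3.7, 3.5]
width: 0.0168
gripper_force: 49.6
```

Request:
carry_out(delta_pos=[[0.009, -0.0002, 0], [0.018, -0.0004, 0], [0.018, -0.0004, 0]], turn=[[0, 0, 0], [0, 0, 0], [0, 0, 0]], claw=[1, 1, 1])

```text
clock: 19.7
position: [0.5866, 0.0183, 0.1401]
ee_rot: [-0.0, 0.993, 0.115, -0.001]
contact_force: [-2.3, -3.1, 4.5]
width: 0.0171
gripper_force: 49.6
```

Run:
```python
from h import *
rad((.597,-.033)); lean(102)
```

```text
clock 19.7 pos [0.5866 0.0183 0.1401] R 0.0524 ang 101.5 Frad -2.5 Ftan(cw) -2.9 Fz 4.5 w 0.0171 49.57065658760257 q6 1.2526312035130265
sleeve n=1569 rms=0.0003 axis@.150 [0.5861 0.0156] tilt out -1.4 tang -0.0 deg; foot [0.5859 0.0164] R 0.0500 ang 102.6; TCP-axis [0.0004 0.0027]
```

Request:
carry_out(delta_pos=[[0.0089, 0.001, 0], [0.0178, 0.0018, 0], [0.0178, 0.0018, 0]], turn=[[0, 0, 0], [0, 0, 0], [0, 0, 0]], claw=[1, 1, 1])

```text
clock: 20.05
position: [0.5937, 0.0193, 0.1401]
ee_rot: [-0.0, 0.993, 0.115, -0.001]
contact_force: [-3.5, -3.7, 2.0]
width: 0.0165
gripper_force: 49.5
```

Request:
carry_out(delta_pos=[[0.0087, 0.0022, 0], [0.0174, 0.0044, 0], [0.0174, 0.0044, 0]], turn=[[0, 0, 0], [0, 0, 0], [0, 0, 0]], claw=[1, 1, 1])

```text
clock: 20.35
position: [0.6007, 0.0192, 0.1401]
ee_rot: [-0.001, 0.993, 0.115, -0.001]
contact_force: [-4.5, -3.4, 2.5]
width: 0.0167
gripper_force: 49.5
```

Request:
carry_out(delta_pos=[[0.0083, 0.0034, 0], [0.0166, 0.0068, 0], [0.0166, 0.0068, 0]], turn=[[0, 0, 0], [0, 0, 0], [0, 0, 0]], claw=[1, 1, 1])

```text
clock: 20.65
position: [0.606, 0.0186, 0.1399]
ee_rot: [-0.001, 0.993, 0.115, -0.003]
contact_force: [-7.2, -2.5, 5.3]
width: 0.0171
gripper_force: 49.7
```

Request:
carry_out(delta_pos=[[0.004, 0.0022, 0], [0.0079, 0.0043, 0], [0.0079, 0.0043, 0]], turn=[[0, 0, 0], [0, 0, 0], [0, 0, 0]], claw=[1, 1, 1])

```text
clock: 20.95
position: [0.6078, 0.0183, 0.1397]
ee_rot: [-0.002, 0.993, 0.115, -0.005]
contact_force: [-9.0, 0.0, 6.0]
width: 0.017
gripper_force: 49.9
```

Run:
```python
from h import *
rad((.597,-.033)); lean(80)
```

```text
clock 20.95 pos [0.6078 0.0183 0.1397] R 0.0524 ang 78.1 Frad -1.8 Ftan(cw) -8.8 Fz 6.0 w 0.017 49.85233865096234 q6 1.2541081952779816
sleeve n=1751 rms=0.0003 axis@.150 [0.6056 0.0158] tilt out -1.1 tang 0.0 deg; foot [0.6057 0.0164] R 0.0497 ang 79.7; TCP-axis [0.0021 0.0025]
```

The stop is felt: the force has risen to 8.8 N and the handle advances little. I'll lean on it a bit more and hold.

Request:
carry_out(delta_pos=[[0.0025, 0.0011, 0], [0.0047, 0.0022, 0], [0.0047, 0.0022, 0], [0.0047, 0.0022, 0], [0.0047, 0.0022, 0], [0.0047, 0.0022, 0], [0.0047, 0.0022, 0], [0.0047, 0.0022, 0], [0.0047, 0.0022, 0], [0.0047, 0.0022, 0]], turn=[[0, 0, 0], [0, 0, 0], [0, 0, 0], [0, 0, 0], [0, 0, 0], [0, 0, 0], [0, 0, 0], [0, 0, 0], [0, 0, 0], [0, 0, 0]], claw=[1, 1, 1, 1, 1, 1, 1, 1, 1, 1])

```text
clock: 22.0
position: [0.6088, 0.0182, 0.1397]
ee_rot: [-0.002, 0.993, 0.115, -0.005]
contact_force: [-12.1, 0.1, 6.2]
width: 0.0164
gripper_force: 49.9
```

Run:
```python
from h import *
rad((.597,-.033)); lean(78)
```

```text
clock 22.0 pos [0.6088 0.0182 0.1397] R 0.0525 ang 77.0 Frad -2.6 Ftan(cw) -11.9 Fz 6.2 w 0.0164 49.9237914767582 q6 1.2537657291902529
sleeve n=1786 rms=0.0003 axis@.150 [0.6063 0.0157] tilt out -1.2 tang -0.1 deg; foot [0.6065 0.0164] R 0.0497 ang 78.8; TCP-axis [0.0024 0.0025]
```

Request:
carry_out(delta_pos=[[-0.005, -0.0023, 0], [-0.01, -0.0046, 0], [-0.015, -0.007, 0], [-0.018, -0.0085, 0], [-0.018, -0.0085, 0], [-0.018, -0.0085, 0], [-0.018, -0.0085, 0], [-0.018, -0.0085, 0]], turn=[[0, 0, 0], [0, 0, 0], [0, 0, 0], [0, 0, 0], [0, 0, 0], [0, 0, 0], [0, 0, 0], [0, 0, 0]], claw=[1, 1, 1, 1, 1, 0.1, 0.1, 0.1])

```text
clock: 22.85
position: [0.6073, 0.0187, 0.1405]
ee_rot: [-0.0, 0.993, 0.115, 0.001]
contact_force: [0.1, -0.6, 0.6]
width: 0.038
gripper_force: 0.0
```

Run:
```python
from h import *
rad((.597,-.033)); lean(82)
```

```text
clock 22.85 pos [0.6073 0.0187 0.1405] R 0.0527 ang 78.7 Frad -0.5 Ftan(cw) 0.3 Fz 0.6 w 0.038 0.0 q6 1.2554602471665945
sleeve n=1663 rms=0.0003 axis@.150 [0.6013 0.0166] tilt out -0.9 tang 0.0 deg; foot [0.6013 0.0172] R 0.0498 ang 84.8; TCP-axis [0.006  0.0019]
```

Run:
```python
from h import *
y=np.radians(84.8); rows([[.6013,.0176,.138]],[y])
piv=np.array([.6013,.0174]);u=np.array([np.cos(y),np.sin(y)]);r=.041
T=np.radians([85,78,70,62,54,46,38,30,22,14,7,0])
rows([[*(piv-r*np.cos(t)*u),.097+r*np.sin(t)] for t in T],[y]*12,p0=[.6013,.0176,.138],R0=down(y))
```

```text
delta_pos [[-0.0149, -0.0011, 0.0061]]
turn [[0.001, -0.003, -2.387]]
delta_pos [[-0.0094, 0.0, 0.0004], [-0.0218, 0.0, 0.0022], [-0.0356, 0.0, 0.0062], [-0.0486, 0.0, 0.012], [-0.0607, 0.0, 0.0196], [-0.0717, 0.0, 0.0288], [-0.0813, 0.0, 0.0394], [-0.0893, 0.0, 0.0513], [-0.0955, 0.0, 0.0641], [-0.1, 0.0, 0.0777], [-0.1022, 0.0, 0.09], [-0.103, 0.0, 0.1025]]
turn [[0.0, 0.0, 0.0], [0.0, 0.0, 0.0], [0.0, 0.0, 0.0], [0.0, 0.0, 0.0], [0.0, 0.0, 0.0], [0.0, 0.0, 0.0], [0.0, 0.0, 0.0], [0.0, 0.0, 0.0], [0.0, 0.0, 0.0], [0.0, 0.0, 0.0], [0.0, 0.0, 0.0], [0.0, 0.0, 0.0]]
```

Turn is −2.39 units (71.6°), so I'll split it into −0.8, −0.8 and −0.79. The first call makes the shift and the first turn.

Request:
carry_out(delta_pos=[[-0.007, -0.001, 0.003], [-0.015, -0.001, 0.006], [-0.015, -0.001, 0.006], [-0.015, -0.001, 0.006]], turn=[[0, 0, -0.28], [0, 0, -0.56], [0, 0, -0.8], [0, 0, -0.8]], claw=[0.1, 0.1, 0.1, 0.1])

```text
clock: 23.3
position: [0.601, 0.0173, 0.1381]
ee_rot: [-0.0, 0.948, 0.319, 0.0]
contact_force: [0.1, 1.1, 0.1]
width: 0.0383
gripper_force: 0.0
```

Request:
carry_out(delta_pos=[[0, 0, 0], [0, 0, 0], [0, 0, 0], [0, 0, 0]], turn=[[0, 0, -0.28], [0, 0, -0.56], [0, 0, -0.8], [0, 0, -0.8]], claw=[0.1, 0.1, 0.1, 0.1])

```text
clock: 23.7
position: [0.601, 0.0172, 0.1381]
ee_rot: [0.0, 0.861, 0.508, 0.0]
contact_force: [-0.3, -1.1, -0.1]
width: 0.0388
gripper_force: 0.0
```

Request:
carry_out(delta_pos=[[0, 0, 0], [0, 0, 0], [0, 0, 0], [0, 0, 0]], turn=[[0, 0, -0.28], [0, 0, -0.56], [0, 0, -0.79], [0, 0, -0.79]], claw=[0.1, 0.1, 0.1, 0.1])

```text
clock: 24.1
position: [0.6009, 0.0172, 0.1381]
ee_rot: [0.0, 0.739, 0.673, 0.0]
contact_force: [-0.8, -0.4, 0.2]
width: 0.0384
gripper_force: 0.0
```

Run:
```python
from h import *
p,r,s=pose();print(p,"yaw",np.degrees(np.arctan2(*r.as_matrix()[[1,0],0])),s["contact_force"]);rad((.5968,-.0324)); lean(84.8)
```

```text
[0.60086591 0.01715551 0.13809834] yaw 84.6655509240326 [-0.80922838 -0.35291091  0.19442351]
clock 24.1 pos [0.6009 0.0172 0.1381] R 0.0497 ang 85.3 Frad -0.4 Ftan(cw) -0.8 Fz 0.2 w 0.0384 0.0 q6 0.005785110419387524
sleeve n=1759 rms=0.0003 axis@.150 [0.6012 0.0163] tilt out -1.0 tang 0.2 deg; foot [0.6011 0.0169] R 0.0495 ang 85.0; TCP-axis [-0.0004  0.0008]
```

Request:
carry_out(delta_pos=[[0, 0, 0], [0, 0, 0], [0, 0, 0], [0, 0, 0]], turn=[[0, 0, 0], [0, 0, 0], [0, 0, 0], [0, 0, 0]], claw=[1, 1, 1, 1], force=25)

```text
clock: 24.55
position: [0.6006, 0.0171, 0.1382]
ee_rot: [0.0, 0.738, 0.675, 0.0]
contact_force: [-0.7, 0.7, 0.4]
width: 0.0173
gripper_force: 27.4
```

Request:
carry_out(delta_pos=[[-0.0094, 0, 0.0004], [-0.0218, 0, 0.0022], [-0.0356, 0, 0.0062], [-0.0486, 0, 0.012], [-0.0607, 0, 0.0196], [-0.0717, 0, 0.0288], [-0.0813, 0, 0.0394], [-0.0893, 0, 0.0513], [-0.0955, 0, 0.0641], [-0.1, 0, 0.0777], [-0.1022, 0, 0.09], [-0.103, 0, 0.1]], turn=[[0, 0, 0], [0, 0, 0], [0, 0, 0], [0, 0, 0], [0, 0, 0], [0, 0, 0], [0, 0, 0], [0, 0, 0], [0, 0, 0], [0, 0, 0], [0, 0, 0], [0, 0, 0]], claw=[1, 1, 1, 1, 1, 1, 1, 1, 1, 1, 1, 1])

```text
clock: 25.75
position: [0.5967, -0.0266, 0.0997]
ee_rot: [0.002, 0.738, 0.675, -0.001]
contact_force: [-5.2, -7.0, 10.5]
width: 0.0172
gripper_force: 26.7
```

Request:
carry_out(delta_pos=[[0.003, 0, 0.003], [0.003, 0, 0.005], [0.003, 0, 0.005], [0.003, 0, 0.003], [0.003, 0, 0.003], [0.003, 0, 0.003], [0.003, 0, -0.06], [0.003, 0, -0.18], [0.003, 0, -0.25], [0.003, 0, -0.25]], turn=[[0, 0, 0], [0, 0, 0], [0, 0, 0], [0, 0, 0], [0, 0, 0], [0, 0, 0], [0, 0, 0], [0, 0, 0], [0, 0, 0], [0, 0, 0]], claw=[1, 1, 1, 0, 0, 0, 0, 0, 0, 0])

```text
clock: 26.75
position: [0.6001, -0.0229, 0.2028]
ee_rot: [0.004, 0.738, 0.675, 0.003]
contact_force: [1.4, -0.4, 0.0]
width: 0.0427
gripper_force: 0.0
```

```bash
cat > f.py <<'E'
from h import *
import cv2,sys
p,r,s=pose();print(s["clock"],p,s["contact_force"])
d,P,ok=cloud("wrist"); im=d["image"].astype(int).max(2); x,y,z=P[...,0],P[...,1],P[...,2]
m=ok&(im<50)&(np.hypot(x-.5985,y+.015)<.045)&(z>.108)&(z<.16); Q=P[m]; g=np.radians(84.8); u=np.array([np.cos(g),np.sin(g)])
def f(a): # axis: lateral offset, height at pivot+40, slope, yaw
    w=np.array([-u[0]*1-a[3]*u[1],-u[1]+a[3]*u[0],a[2]]); w/=np.linalg.norm(w)
    o=np.array([.6013,.0174,0])-.04*np.array([*u,0])+np.array([-u[1]*a[0],u[0]*a[0],a[1]])
    return np.linalg.norm(np.cross(Q-o,w),axis=1)-.009
a=least_squares(f,[0,.12,0,0],loss="soft_l1",f_scale=.0005).x
for k in(.003,.0015): Q=Q[abs(f(a))<k]; a=least_squares(f,a,loss="soft_l1",f_scale=.0005).x
print("n",len(Q),"lat %.4f z40 %.4f fold %.1f deg yaw %.1f"%(a[0],a[1],np.degrees(np.arctan(a[2])),np.degrees(a[3])),"rms",np.sqrt(np.mean(f(a)**2)))
t=manip.get_image("side")["image"]
cv2.imwrite(sys.argv[1],np.hstack([cv2.resize(d["image"],(440,330)),cv2.resize(t[140:220,180:267],(359,330),interpolation=2)])[:,:,::-1])
E
python3 f.py pics/f1.png
```

```text
26.75 [ 0.60010031 -0.02287632  0.20280081] [ 1.37475204 -0.44811957  0.00923646]
n 1727 lat 0.0005 z40 0.1258 fold 15.0 deg yaw 0.5 rms 0.0005584997217062575
```

View pics/f1.png

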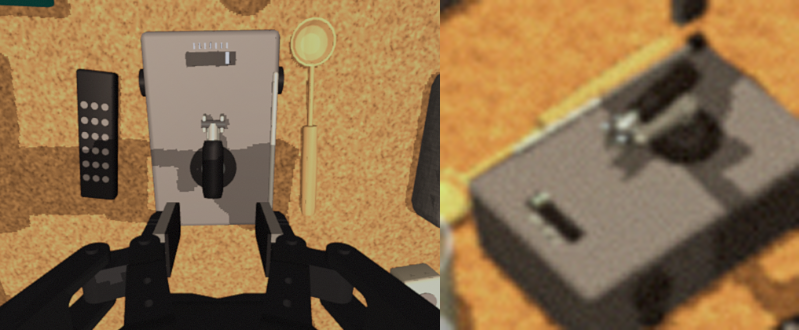

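The handle is still raised by about 15° (wrist view, near (213,170)), and the gauge tab at (229,58) sits at full. I'll shut the fingers and press the handle's end down gently.

Request:
carry_out(delta_pos=[[0, 0, 0], [0, 0, 0], [0, 0, 0], [0, 0, 0]], turn=[[0, 0, 0], [0, 0, 0], [0, 0, 0], [0, 0, 0]], claw=[1, 1, 1, 1])

```text
clock: 27.25
position: [0.5968, -0.0227, 0.1972]
ee_rot: [-0.001, 0.738, 0.675, -0.001]
contact_force: [-0.3, -0.7, 0.4]
width: -0.0
gripper_force: 0.0
```

Run:
```python
from h import *
p,r,s=pose();print(p,s["width"],s["contact_force"])
y=np.radians(84.8); rows([[.5967,-.0336,.15],[.5967,-.0336,.127],[.5967,-.0336,.121]],[y]*3)
```

```text
[ 0.59675975 -0.022738    0.19720367] -1.0964232118684647e-05 [-0.26014119 -0.73074763  0.36385166]
delta_pos [[-0.0271, 0.0024, 0.118], [-0.0271, 0.0025, 0.1755], [-0.0271, 0.0026, 0.1905]]
turn [[-0.003, -0.0, 0.004], [-0.003, -0.0, 0.004], [-0.003, -0.0, 0.004]]
```

Request:
carry_out(delta_pos=[[-0.027, 0.0025, 0.08], [-0.027, 0.0025, 0.118], [-0.027, 0.0025, 0.135], [-0.027, 0.0025, 0.15], [-0.027, 0.0025, 0.163], [-0.027, 0.0025, 0.1755], [-0.027, 0.0025, 0.183], [-0.027, 0.0025, 0.19], [-0.027, 0.0025, 0.19], [-0.027, 0.0025, 0.19]], turn=[[0, 0, 0], [0, 0, 0], [0, 0, 0], [0, 0, 0], [0, 0, 0], [0, 0, 0], [0, 0, 0], [0, 0, 0], [0, 0, 0], [0, 0, 0]], claw=[1, 1, 1, 1, 1, 1, 1, 1, 1, 1])

```text
clock: 28.25
position: [0.5985, -0.034, 0.1239]
ee_rot: [0.002, 0.738, 0.675, 0.001]
contact_force: [-0.8, -1.3, 6.6]
width: 0.0001
gripper_force: 3.5
```

Request:
carry_out(delta_pos=[[0, 0, -0.03], [0, 0, -0.12], [0, 0, -0.2], [0.05, 0, -0.22], [0.05, 0, -0.22]], turn=[[0, 0, 0], [0, 0, 0], [0, 0, 0], [0, 0, 0], [0, 0, 0]], claw=[1, 1, 1, 1, 1])

```text
clock: 28.75
position: [0.6, -0.0119, 0.2127]
ee_rot: [0.001, 0.737, 0.676, 0.002]
contact_force: [-0.3, 0.2, -0.1]
width: 0.0001
gripper_force: 0.0
```

```bash
python3 f.py pics/f2.png
```

```text
28.75 [ 0.60003581 -0.01190277  0.21266599] [-0.32523622  0.24501035 -0.1176314 ]
n 1372 lat 0.0005 z40 0.1151 fold 0.3 deg yaw 0.6 rms 0.000561259382639627
```

View pics/f2.png

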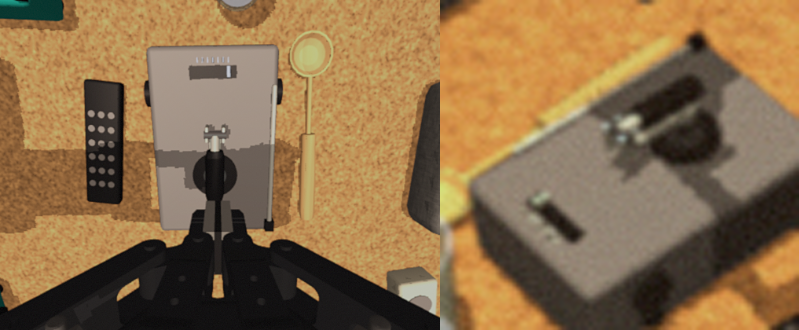

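The handle is flat (fold 0.3°), the gauge is full, the arm is clear, and the remote and spoon are in place. I'm handing the job in.

```bash
python3 -c "
from rig import manip; print(manip.sign_off())"
```

```text
the job is handed in; nothing more can be done
None
```

I wound the grey radio clockwise to its firm stop and held it there for about 0.8 s at roughly 12 N, then folded the handle flat, let go and handed the job in at about 29 s. I touched nothing else on the table, though the sign-off gave no verdict.

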